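# Let a specimen jar out of its gravity dispenser

### The job

We need a specimen jar for the next patient: at the dispenser whose chute holds the jar (the other one holds a ball), press down the pad of the rocking lever with the fingertips so that its gate lifts clear and the jar rolls out into the catch tray. Once the jar lies in the tray, let the pad come up again so that the gate drops shut. Do not touch or lift the jar or the ball, keep the ball's gate shut, and leave the bottle, tub and bowl standing where they are.

Things in the scene. Friction and masses are not known exactly. Their poses are not given: they have to be found in the camera images.
- jar: Closed cylindrical specimen jar, white with a grey lid, 44 mm diameter, 60 mm long, 60 g, lying on its side across the chute of its dispenser, against the gate. Origin at its centre; its long axis is its y. Once the gate is raised it rolls by itself, within about 1 s, into the catch tray: x = 65 to 166 mm in the dispenser frame, 72 mm wide inside, floor 12 mm high, walls to 42 to 48 mm.
- jar_dispenser: Fixed dispenser that holds the jar: white base 345 x 140 x 8 mm; open-topped aluminium chute, 72 mm wide inside, centre line y = -32 mm, floor sloping from 60 mm high (x = -102) to 24 mm (x = 62), then a catch tray. Origin: base underside centre; own x points down the chute, away from the robot. Beside it at y = 36 mm a rocking lever pivots at x = -60, 100 mm high; bracket top 114 mm.
- jar_pad (a point): Ribbed flat grey press pad 40 (x) x 36 (y) x 8 mm on the uphill, robot-side end of the lever of the jar dispenser. Origin: centre of its upper face, at x = -150, y = 36 mm in the dispenser frame, 113 mm above the table when shut, 79 mm when fully pressed (90 mm arm, tilts 0.38 rad). Axes as the dispenser when shut. Free space beneath, down to the base plate.
- jar_rocker (a joint): Rocking lever angle of the jar dispenser, rad: 0 = pad up, gate shut; 0.38 = pad fully down at its stop, gate fully raised. A spring returns it; about 3 N on the pad starts it, about 6 N holds it fully down. The gate lets the waiting object pass from about 0.30.
- jar_gate (a point): Middle of the lower edge of the jar dispenser's gate, an aluminium plate 66 mm wide, 62 mm high, 4 mm thick hanging from a crossbar on the lever's downhill end: 35 mm above the table when shut, about 83 mm when raised.
- ball: Plain dark rubber ball, 44 mm diameter, 60 g, waiting in the chute of the other dispenser, against its gate. Origin at its centre. To be left there.
- ball_dispenser: Fixed dispenser holding the ball, same as the jar's: white base 345 x 140 x 8 mm; open-topped aluminium chute, 72 mm wide inside, centre line y = -32 mm, floor sloping from 60 mm high (x = -102) to 24 mm (x = 62), then a catch tray. Origin: base underside centre; own x points down the chute, away from the robot. Beside it at y = 36 mm a rocking lever pivots at x = -60, 100 mm high; bracket top 114 mm.
- ball_pad (a point): Ribbed flat grey press pad 40 (x) x 36 (y) x 8 mm on the uphill, robot-side end of the lever of the ball dispenser. Origin: centre of its upper face, at x = -150, y = 36 mm in the dispenser frame, 113 mm above the table when shut, 79 mm when fully pressed (90 mm arm, tilts 0.38 rad). Axes as the dispenser when shut. Free space beneath, down to the base plate. Not to be pressed.
- ball_rocker (a joint): Rocking lever angle of the ball dispenser, rad: 0 = pad up, gate shut; 0.38 = pad fully down at its stop, gate fully raised. A spring returns it; about 3 N on the pad starts it, about 6 N holds it fully down. The gate lets the waiting object pass from about 0.30.
- bottle: Closed amber bottle, 48 mm diameter, 125 mm high, standing loose between the two dispensers. Origin: centre of its underside, z up. Leave alone.
- tub: Closed white round tub, 54 mm diameter, 60 mm high, standing loose between the dispensers, farther out than the bottle. Origin: centre of its underside, z up. Leave alone.
- bowl: Steel bowl, 96 mm across the rim, 45 mm high, standing loose between the dispensers, nearest the robot. Origin: centre of its underside, z up. Leave alone.
Not all that is in view belongs to the job. Of the things shaped like the ball, the rubber one is meant.

How it is judged:
On the way, in this order (a step that is already met when the one before it is completed fails the run):
1. the fingers press the jar dispenser's pad down and its gate rises (contact force between the fingers and jar_pad above 0.5 N and value of joint jar_rocker above 0.15 rad), for 0.04 s.
2. the jar lies in the catch tray (x of jar in the frame of jar_dispenser between 0.075 and 0.17 m and y of jar in the frame of jar_dispenser between -0.052 and -0.012 m and height (world z) of jar below 0.06 m), for 0.2 s.
At the end, for the whole second after the job is handed in: Jar at rest in its tray (centre 75 to 170 mm down-chute of the dispenser origin, within 20 mm of the centre line, below 60 mm, under 20 mm/s); both levers under 0.04 rad (gates shut), ball still behind its gate; bottle, tub, bowl upright within 20 mm of where they were (all of step 2 and linear speed of jar below 0.02 m/s and value of joint each of jar_rocker, ball_rocker below 0.04 rad and x of ball in the frame of ball_dispenser below 0.055 m and y of ball in the frame of ball_dispenser between -0.072 and 0.008 m and distance of each of bottle, tub, bowl from where it was at the start of the episode below 0.02 m and angle between each of bottle, tub, bowl's own z axis and vertical below 0.35 rad); the robot touches nothing.
It fails at once if the robot touches the jar or the ball (contact force between any of the fingers, the arm and jar above 0.3 N or contact force between any of the fingers, the arm and ball above 0.3 N).
It fails at once if the jar is lifted out (height (world z) of jar above 0.1 m).
It fails at once if the ball's gate is opened (value of joint ball_rocker above 0.1 rad).
It fails at once if the bottle, tub or bowl is moved more than 20 mm or tipped over (distance of any of bottle, tub, bowl from where it was at the start of the episode above 0.02 m or angle between any of bottle, tub, bowl's own z axis and vertical above 0.35 rad).
It also fails if it takes over 34 s, if anything falls off the work surface, if the arm or the gripper's body presses on something with over 40 N, if the wrist force passes 120 N, or if a joint passes its speed limit or range.

### The arm

A 6-joint arm with a two-finger parallel gripper is mounted at the origin on the work surface. World frame = base frame: x ahead of the robot, y to its left, z up, the work surface at z = 0. Lengths are in m, angles in rad, forces in N, time in s.
With the tool pointing down it reaches from about 0.375 to 0.975 m from the base axis. Payload 3.8 kg.
Tool frame: the origin (TCP) lies midway between the tips of the shut fingers; the grasp point (between the pads) lies 19 mm behind it; z points along the fingers, y is the direction in which the jaws open and shut (so a half turn about z gives the same grasp; the last joint's range is limited). The gripper opens to 88 mm and grips with 3 to 60 N. Pads are 18 mm wide; open, the fingers measure 123 mm over their backs; the gripper's body (75 mm by 187 mm) begins 45 mm behind the grasp point.
Start: joints at [1.189, 0.264, 1.604, -0, 1.274, -0.037], TCP at [0.228, 0.635, 0.202] pointing down, gripper open.
Joint ranges: [-2.63, 2.63], [-0.94, 2.18], [0.31, 2.57], [-1.31, 4.45], [0, 2.66], [-2.55, 2.55]. Speed limits (rad/s): [2.57, 2.57, 3.14, 3.14, 3.14, 3.14].

### API

Orientations are given as a rotation vector (axis times angle).
In Python, from rig import readout, cams, close_job gives the robot as it stands.
- The arm moves only by the shell command python3 -m jog 'ROWS' [FORCE]. ROWS is JSON, a list of rows, each a list of 3 entries, a list of its own where there are three numbers: the shift along the world's x, y, z in mm, then the turn about the world's z in degrees, then the gripper command: -1 is shut, 1 is fully open, values between are in proportion. A call has exactly 5 rows; each row shifts and turns the commanded pose from where the row before left it; what a row does not reach is not made up. A row lasts 1/8 s, in which the tool goes at most 62.5 mm and 10.7 degrees, less where a joint would pass 70% of its speed; a pose out of reach is approached as far as the arm can. A call with a gripper value outside its range is refused whole. The fingers move at their own pace and stop on an object; FORCE is the grip in N (left out, the last holds). Time passes only in rows, so rows that do not move let the fingers close, or fill a call up. It gives the time, the measured TCP pose, the force and the opening at its end, in the units of the state.
- readout.sense(): the state, without advancing time (a new reading comes with each control period).
- cams.read_camera(name): name is "scene" or "top" or "wrist"; returns the picture (420x560x3 uint8, red, green, blue); there is no depth.
- cams.camera_info(name): a dict with "intrinsics" (3x3 intrinsics, pixels), "R" (3x3) and "t" (3): a world point X has camera coordinates R X + t; the wrist camera has in their place "hand_eye" (4x4, takes a point from camera to tool coordinates, whose origin is the TCP and whose axes are the flange's). Camera axes: x right, y down, z forward; pixel columns grow to the right and rows downward; lengths in m; the calibration is good to about 2 mm. A picture is of the moment at which its call begins: read the wrist's pose just before it. camera_info takes no time and is no camera call.
- close_job(): hands the job in, once; it reports no verdict.
The state is a dict: "time_s": time; "joint_pos": joint angles; "joint_velocities": joint speeds; "joint_torque": joint torques, N m; "position": TCP position; "ee_rot": TCP orientation; "force": force on the tool from outside, world axes, zero at the start; "moment": the same for the moment, N m; "finger_gap": finger opening in m.
Only numpy, scipy, OpenCV 4.12 (cv2) and the standard library are available. Lean on these libraries where they do the work, as an engineer would, in place of code of your own. Each camera call takes 0.05 s, during which the arm holds its last target.

## Working session

There is one attempt and no reset: what is moved stays moved. The work goes in short steps, Python scripts to look and compute and a shell command to move; the robot and the scene stay as the last step left them, time stands still between calls to the robot, and variables do not carry over. Pictures are saved under pics/ and viewed, and the job is handed in when it is done.

```bash
mkdir -p pics; python3 - <<'E'
from rig import readout, cams
import cv2
for n in ("scene","top"):
    im=cams.read_camera(n); cv2.imwrite(f"pics/{n}0.png",im[:,:,::-1])
    print(n,cams.camera_info(n))
s=readout.sense();print(s)
E
```

```text
scene {'intrinsics': array([[418.39070211,   0.        , 282.97794156],
       [  0.        , 418.39070211, 202.01144979],
       [  0.        ,   0.        ,   1.        ]]), 'R': array([[-0.09484176,  0.99548724,  0.00319388],
       [ 0.56361645,  0.05634074, -0.82411299],
       [-0.82057391, -0.0763602 , -0.56641644]]), 't': array([ 0.0257423 , -0.25839591,  1.68607327])}
top {'intrinsics': array([[450.95860896,   0.        , 282.27876697],
       [  0.        , 450.95860896, 205.11530116],
       [  0.        ,   0.        ,   1.        ]]), 'R': array([[-0.02439501, -0.99956606,  0.01650969],
       [-0.98860034,  0.02166644, -0.14899645],
       [ 0.14857409, -0.01995626, -0.9886999 ]]), 't': array([0.03794059, 0.63594495, 1.00596482])}
{'time_s': 0.1, 'joint_pos': array([ 1.18910736e+00,  2.64702612e-01,  1.60523441e+00, -1.75546006e-05,
        1.27367248e+00, -3.69076606e-02]), 'joint_velocities': array([-0.00068017, -0.00114906, -0.00289982,  0.00268399, -0.00083144,
        0.00182968]), 'joint_torque': array([-1.52181965e-04, -5.03611815e+01, -3.58072758e+01,  7.31028314e-02,
        2.33405270e-02, -9.99758868e-05]), 'position': array([0.22789246, 0.63461372, 0.20049749]), 'ee_rot': array([-0.53882538, -3.09462959,  0.00310399]), 'force': array([-0.16175637,  0.04955806,  0.45498778]), 'moment': array([-0.00098906, -0.00045607, -0.00045762]), 'finger_gap': 0.08794283235516603}
```

View pics/scene0.png

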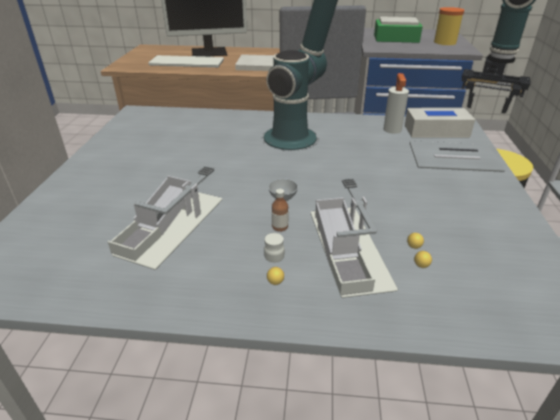

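View pics/top0.png

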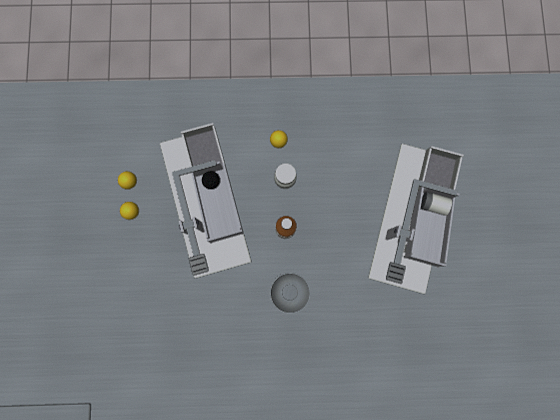

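```bash
python3 - <<'E'
import cv2
im=cv2.imread("pics/top0.png")
a=im[135:305,360:475]; b=im[115:285,150:265]
cv2.imwrite("pics/crop0.png",cv2.resize(cv2.hconcat([a,b]),None,fx=3.4,fy=3.4,interpolation=cv2.INTER_CUBIC))
E
```

```text
(no output)
```

View pics/crop0.png

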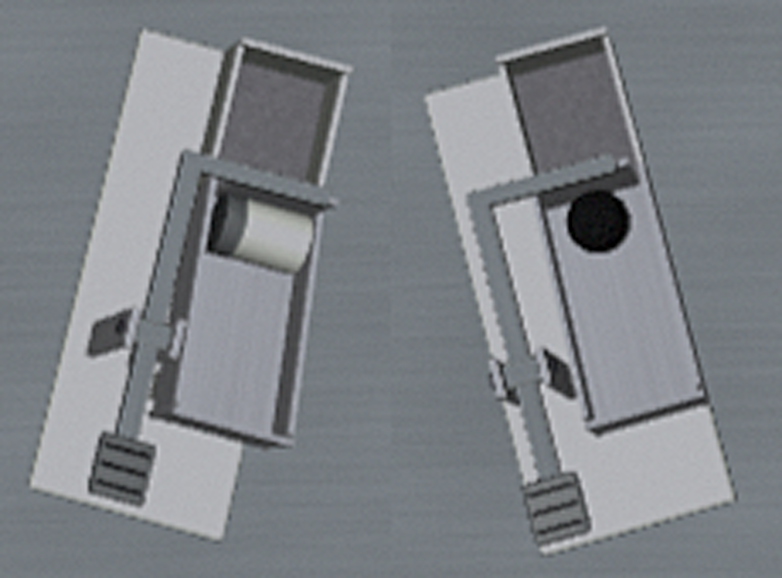

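The jar (white, grey lid) is in the right-hand dispenser at top-image pixel (436,204). The dark ball is in the left one at (211,180), and the three yellow balls are distractors. The target pad is at about (396,272).

```bash
cat > h.py <<'E'
import numpy as np
from rig import cams
def ray(cam,uv,z):
    c=cams.camera_info(cam);R,t,K=c["R"],c["t"],c["intrinsics"]
    C=-R.T@t; d=R.T@np.linalg.solve(K,[uv[0],uv[1],1.]); return C+d*(z-C[2])/d[2]
def proj(cam,X):
    c=cams.camera_info(cam); p=c["intrinsics"]@(c["R"]@np.asarray(X)+c["t"]); return p[:2]/p[2]
E
python3 - <<'E'
from h import *
f=lambda x,y:(360+x/3.4,135+y/3.4)
A,B,C=[ray("top",f(*p),.008) for p in [(142,28),(31,487),(222,540)]]
print(A,B,C,np.linalg.norm(A-B),np.linalg.norm(B-C))
th=np.arctan2(*(A-B)[[1,0]]);print("yaw",np.degrees(th),np.degrees(np.arctan2(*(B-C)[[1,0]])-np.pi/2))
O=(A+C)/2; R=np.array([[np.cos(th),-np.sin(th)],[np.sin(th),np.cos(th)]])
P=O[:2]+R@[-.15,.036];print("O",O,"pad from base",P)
print("pad direct",ray("top",f(123,467),.113))
print("scene pad",proj("scene",[*P,.113]))
print("bowl",ray("top",(290,293),.045),"bottle",ray("top",(286,225),.12))
E
```

```text
[ 0.79159699 -0.27843818  0.008     ] [ 0.46258674 -0.1794047   0.008     ] [ 0.42293197 -0.31079396  0.008     ] 0.34359187970122407 0.13724299433259238
yaw -16.752018583416998 -16.794407383310062
O [ 0.60726448 -0.29461607  0.008     ] pad from base [ 0.47400658 -0.21690937]
pad direct [ 0.47532732 -0.21666904  0.113     ]
scene pad [204.37265204 169.67527183]
bowl [0.43450535 0.01052443 0.045     ] bottle [0.58216109 0.01769476 0.12      ]
```

```bash
python3 -m jog '[[[10,-25,0],3,-1],[[16,-56,0],0,-1],[[16,-56,0],0,-1],[[16,-56,0],0,-1],[[16,-56,0],0,-1]]' 20
python3 -m jog '[[[16,-56,0],0,-1],[[16,-56,0],0,-1],[[16,-56,0],0,-1],[[16,-56,0],0,-1],[[16,-56,0],0,-1]]'
python3 -m jog '[[[16,-56,0],0,-1],[[16,-56,0],0,-1],[[16,-56,0],0,-1],[[16,-56,0],0,-1],[[0,0,0],0,-1]]'
```

```text
time_s: 0.72
position: [0.3021, 0.3843, 0.2012]
ee_rot: [-0.457, -3.108, 0.001]
force: [0.4, 0.1, 1.4]
finger_gap: 0.04
time_s: 1.35
position: [0.382, 0.1045, 0.2015]
ee_rot: [0.457, 3.108, 0.0]
force: [0.7, 0.3, -0.1]
finger_gap: 0.0003
time_s: 1.98
position: [0.4463, -0.1211, 0.2013]
ee_rot: [-0.466, -3.106, 0.001]
force: [0.5, 0.9, -0.8]
finger_gap: 0.0004
```

```bash
python3 -m jog '[[[15,-48,0],0,-1],[[14,-48,0],0,-1],[[0,0,-30],0,-1],[[0,0,-20],0,-1],[[0,0,0],0,-1]]'
python3 - <<'E'
from rig import cams,readout
from h import *
import cv2
print(readout.sense()["position"])
a=cams.read_camera("top");b=cams.read_camera("scene");
a=cv2.resize(a[150:300,350:470],None,fx=3,fy=3);b=cv2.resize(b[100:250,110:230],None,fx=3,fy=3)
cv2.imwrite("pics/p1.png",cv2.hconcat([a,b])[:,:,::-1])
print(proj("scene",[.475,-.217,.113]),proj("scene",readout.sense()["position"]))
E
```

```text
time_s: 2.6
position: [0.4733, -0.2116, 0.1494]
ee_rot: [-0.456, -3.103, -0.003]
force: [1.0, 0.1, -0.1]
finger_gap: 0.0007
[ 0.47330812 -0.21163106  0.14939488]
[204.25998929 169.84021171] [204.29069343 158.40928908]
```

View pics/p1.png

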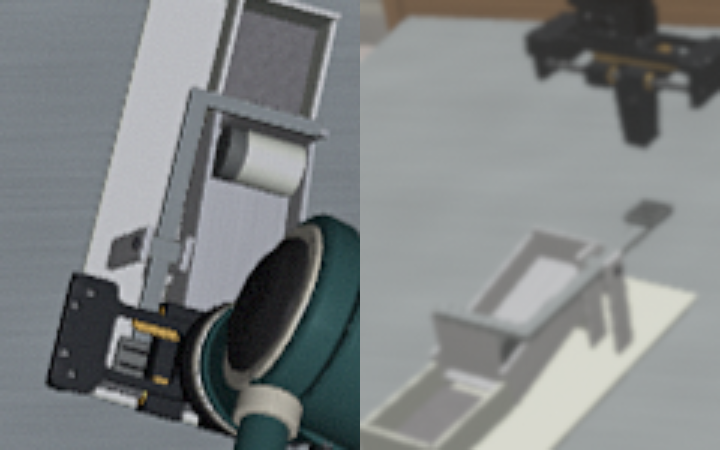

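```bash
python3 - <<'E'
from rig import cams,readout
from h import *
import cv2
from scipy.spatial.transform import Rotation as Ro
print(proj("scene",[.228,.635,.202]))
s=readout.sense();print(s["position"],s["ee_rot"])
w=cams.read_camera("wrist");b=cams.read_camera("scene");a=cams.read_camera("top")
cv2.imwrite("pics/w2.png",w[:,:,::-1])
b=cv2.resize(b[100:200,150:270],None,fx=6,fy=6,interpolation=cv2.INTER_CUBIC);cv2.imwrite("pics/s2.png",b[:,:,::-1])
c=cams.camera_info("wrist");H=c["hand_eye"];print(H,c["intrinsics"])
T=np.eye(4);T[:3,:3]=Ro.from_rotvec(s["ee_rot"]).as_matrix();T[:3,3]=s["position"]
W=np.linalg.inv(T@H)
for X in ([.475,-.217,.113],s["position"]):
    p=c["intrinsics"]@(W@[*X,1])[:3];print(p[:2]/p[2],proj("scene",X),proj("top",X))
E
```

```text
[482.42158362 120.40939161]
[ 0.47519056 -0.21275373  0.15197114] [-4.56116647e-01 -3.10803944e+00 -5.27086406e-04]
[[-6.23846798e-04 -9.47038401e-01 -3.21119725e-01  8.43042878e-02]
 [ 9.99999790e-01 -5.34651000e-04 -3.65943384e-04  1.09226618e-04]
 [ 1.74875455e-04 -3.21119886e-01  9.47038536e-01 -1.82749451e-01]
 [ 0.00000000e+00  0.00000000e+00  0.00000000e+00  1.00000000e+00]] [[324.39243774   0.         279.69947055]
 [  0.         324.39243774 215.07989752]
 [  0.           0.           1.        ]]
[274.02757137 228.24931115] [204.25998929 169.84021171] [396.33905838 272.50308999]
[279.65947675 249.36802036] [204.29069343 158.40928908] [399.32141516 272.43680563]
```

View pics/w2.png

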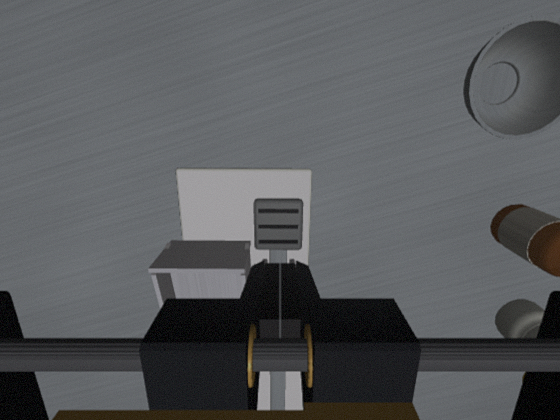

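View pics/s2.png

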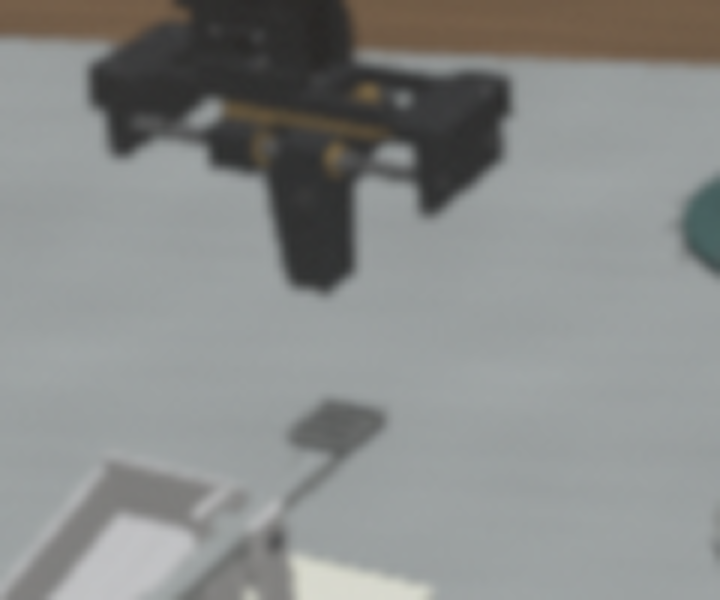

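The fingertips look about 36 mm higher than the reported TCP in both the scene and wrist views. I'll descend in stages and use the force reading to find contact.

```bash
python3 -m jog '[[[-2,-3,-15],0,-1],[[0,0,-15],0,-1],[[0,0,-8],0,-1],[[0,0,-5],0,-1],[[0,0,0],0,-1]]'
python3 - <<'E'
from rig import cams,readout
import cv2
s=readout.sense();print(s["position"],s["force"])
w=cams.read_camera("wrist");b=cams.read_camera("scene")
b=cv2.resize(b[100:200,150:270],None,fx=3,fy=3);w=cv2.resize(w[150:350,160:400],None,fx=1.5,fy=1.5);cv2.imwrite("pics/s3.png",cv2.hconcat([b,w])[:,:,::-1])
print(readout.sense()["force"])
E
```

```text
time_s: 3.48
position: [0.4729, -0.2166, 0.1081]
ee_rot: [-0.458, -3.107, -0.001]
force: [0.0, 0.5, -0.6]
finger_gap: -0.0
[ 0.47285268 -0.21657394  0.10810761] [ 0.02761746  0.4638306  -0.6242596 ]
[ 0.49881456 -0.6060803  -0.19850825]
```

View pics/s3.png

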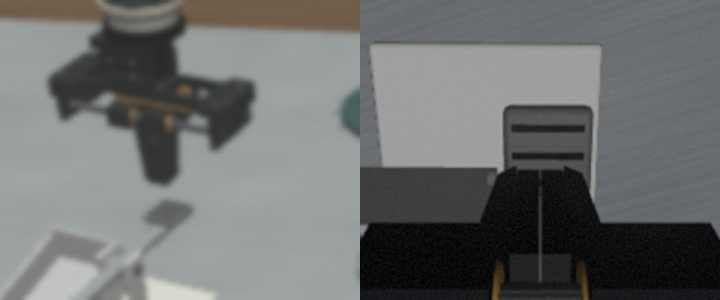

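```bash
python3 -m jog '[[[0,2,-10],0,-1],[[0,0,-10],0,-1],[[0,0,-5],0,-1],[[0,0,-3],0,-1],[[0,0,0],0,-1]]'
python3 - <<'E'
from rig import cams,readout
import cv2
s=readout.sense();print(s["position"],s["force"])
w=cams.read_camera("wrist");b=cams.read_camera("scene")
b=cv2.resize(b[100:200,150:270],None,fx=3,fy=3);w=cv2.resize(w[150:350,160:400],None,fx=1.5,fy=1.5);cv2.imwrite("pics/s4.png",cv2.hconcat([b,w])[:,:,::-1])
print(readout.sense()["force"])
E
```

```text
time_s: 4.2
position: [0.473, -0.2147, 0.0804]
ee_rot: [-0.458, -3.108, -0.0]
force: [0.5, 0.2, 0.0]
finger_gap: 0.0008
[ 0.4730336  -0.21467792  0.0804204 ] [0.51956373 0.17381576 0.03529367]
[-0.34031317 -0.68925975  0.72060564]
```

View pics/s4.png

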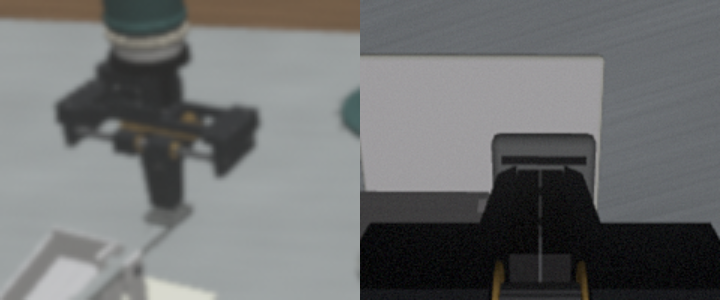

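```bash
python3 -m jog '[[[0,0,-4],0,-1],[[0,0,-4],0,-1],[[0,0,-6],0,-1],[[0,0,-6],0,-1],[[0,0,0],0,-1]]'
```

```text
time_s: 4.92
position: [0.4728, -0.2147, 0.0604]
ee_rot: [-0.458, -3.107, -0.0]
force: [-0.9, -0.9, 0.9]
finger_gap: 0.0001
```

```bash
python3 - <<'E'
from rig import cams,readout
import cv2
s=readout.sense();print(s["position"],s["force"],s["moment"])
b=cams.read_camera("scene");w=cams.read_camera("wrist")
b=cv2.resize(b[100:250,110:250],None,fx=3,fy=3);w=cv2.resize(w[150:380,160:400],None,fx=1.5,fy=450/230);cv2.imwrite("pics/s5.png",cv2.hconcat([b,w])[:,:,::-1])
print(readout.sense()["force"])
E
```

```text
[ 0.47278273 -0.21470128  0.06042297] [-0.946353   -0.8522555   0.91063405] [0.03022148 0.20620983 0.01755393]
[-0.75752188 -0.0943094   1.03256791]
```

View pics/s5.png

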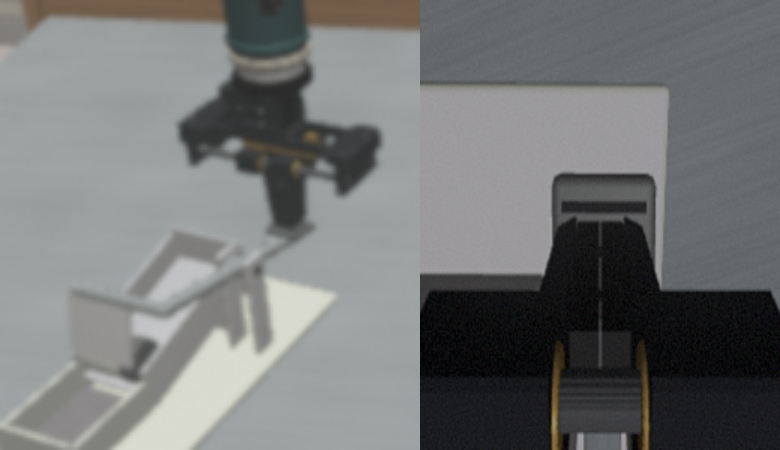

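The fingers are pressing the pad and the gate has started to rise. I'll keep going down.

```bash
python3 -m jog '[[[1,0,-6],0,-1],[[1,0,-5],0,-1],[[0,0,-4],0,-1],[[0,0,0],0,-1],[[0,0,0],0,-1]]'
python3 - <<'E'
from rig import cams,readout
import cv2
s=readout.sense();print(s["position"],s["force"],s["moment"])
b=cams.read_camera("scene");w=cams.read_camera("top")
b=cv2.resize(b[100:250,110:250],None,fx=3,fy=3);w=cv2.resize(w[140:290,350:470],None,fx=3,fy=3);cv2.imwrite("pics/s6.png",cv2.hconcat([b,w])[:,:,::-1])
E
```

```text
time_s: 5.65
position: [0.4749, -0.2152, 0.0461]
ee_rot: [-0.457, -3.108, 0.001]
force: [-3.8, -1.6, 6.0]
finger_gap: 0.0004
[ 0.47492013 -0.2151577   0.04605186] [-3.82510457 -1.61820853  6.02004637] [-0.12657019  0.54959389 -0.03951339]
```

View pics/s6.png

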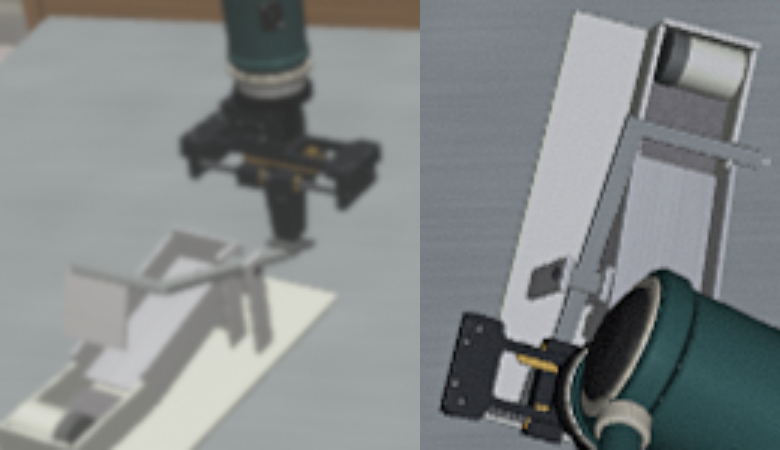

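The gate is up and the jar lies at the far end of the tray. I'll let it settle for a moment, then raise the fingers.

```bash
python3 -m jog '[[[0,0,0],0,-1],[[0,0,0],0,-1],[[0,0,4],0,-1],[[-1,0,6],0,-1],[[-1,0,6],0,-1]]'
python3 -m jog '[[[0,0,7],0,-1],[[0,0,10],0,-1],[[0,0,20],0,-1],[[0,0,30],0,-1],[[0,0,40],0,-1]]'
python3 -m jog '[[[-20,0,10],0,-1],[[-20,0,0],0,-1],[[0,0,0],0,-1],[[0,0,0],0,-1],[[0,0,0],0,-1]]'
python3 - <<'E'
from rig import cams,readout
from h import *
import cv2
s=readout.sense();print(s["position"],s["force"])
b0=cams.read_camera("scene");w0=cams.read_camera("top")
cv2.imwrite("pics/top7.png",w0[:,:,::-1])
b=cv2.resize(b0[100:250,110:250],None,fx=3,fy=3);w=cv2.resize(w0[140:290,350:470],None,fx=3,fy=3);cv2.imwrite("pics/s7.png",cv2.hconcat([b,w])[:,:,::-1])
E
```

```text
time_s: 6.38
position: [0.4732, -0.2147, 0.0622]
ee_rot: [0.458, 3.108, 0.0]
force: [-2.9, -0.5, 3.8]
finger_gap: 0.0008
time_s: 7.0
position: [0.4727, -0.2139, 0.1687]
ee_rot: [-0.457, -3.107, -0.002]
force: [-0.9, -0.2, 0.1]
finger_gap: 0.0002
time_s: 7.62
position: [0.4332, -0.2146, 0.178]
ee_rot: [-0.458, -3.107, -0.001]
force: [0.6, 0.7, 0.6]
finger_gap: 0.0006
[ 0.43322683 -0.2145673   0.17801255] [0.615853   0.66122383 0.61951097]
```

View pics/s7.png

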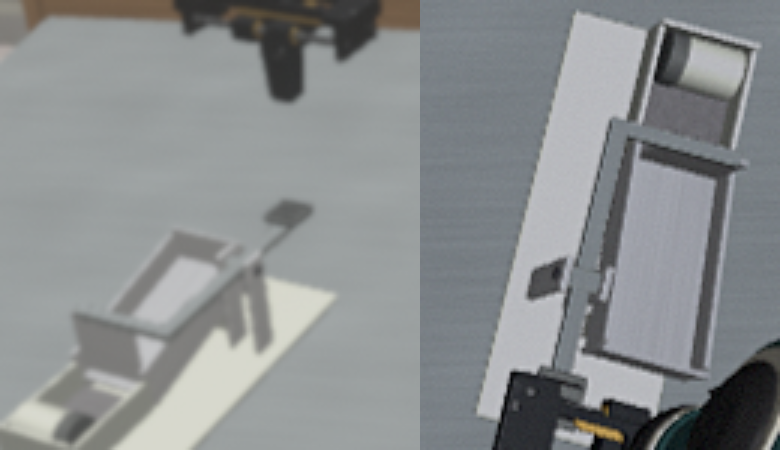

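View pics/top7.png

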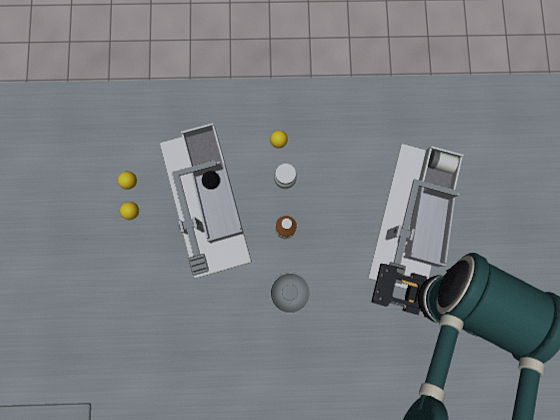

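The jar is in the tray at top-image pixel (445,161). The lever and gate are back at their shut position, the ball is still at (211,180), and the bottle, tub and bowl haven't moved.

```bash
python3 -c "
from rig import close_job
print(close_job())"
```

```text
the job is handed in; nothing more can be done
None
```

The jar is in its catch tray and its gate is shut again. I pressed the pad of the right-hand dispenser, the one holding the white jar with the grey lid. Once the jar lay in the tray I raised the fingers, backed off and handed the job in at about 7.7 s. The hand-in reports no verdict.

**Last checks:**
- **Jar:** it rests at the far end of the tray in both camera views. I judged this from the pictures and did not compute its exact position.
- **Levers and gates:** the jar's lever and gate look back at their starting position, and the ball's lever and gate look unmoved. I could not read the lever angles directly.
- **Other objects:** the ball, bottle, tub and bowl are at the same pixels as at the start.
- **Robot:** the arm is clear of everything, with the force reading at noise level (about 0.6 N per axis).

**Disagreement:** the fingertips showed about 36 mm higher than the reported TCP in the scene and wrist pictures. I went down in steps, watching the pictures and the force. The pad reached full press at a TCP height of 46 mm, not 79 mm, with about 6 N upward on the tool.

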